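# Stamp a sample request form

## Task

Stamp the request form on the lab bench: pick up the rectangular self-inking stamp by its frame (never lift it by its sprung handle), stand it on the form squarely inside the empty printed box and let go of it. Then press its handle all the way down to the stop and let it spring back up, leaving the stamp standing in the box. Don't drop the stamp, and leave everything else on the bench where it is.

Things in the scene. Friction and masses are not known exactly. Their poses are not given: they have to be found in the camera images.
- stamp: rectangular self-inking stamp, loose, upright on the bench: black frame 64 (x) x 44 (y) x 52 tall with flat y sides, and above it a grey sprung handle 46 x 32 x 12; 75 tall overall with the handle up, 0.2 kg. Grip the frame across its 44 mm (y), anywhere below height 52. Origin: centre of the underside of its foot, z up. The same turned half round
- plunger (a joint): travel of the stamp's sprung handle: 0 = up, 0.010 m = down at its stop; the spring takes about 3 N to start and 7 N at the stop, and brings it back up
- plunger_top (a point): centre of the top face of the stamp's handle (46 x 32), 75 above the foot when up, 65 when down; it moves with the handle
- form_box (a point): centre of the empty box printed in dark lines on the request form, on the paper's top face (6 above the bench). Inside its lines the box is 60 along its x and 80 along its y: the stamp's long side (its x) goes along the box's y, either way round
- form: clipboard with the request form, fixed to the bench, 230 (x) x 160 (y), 6 thick with the paper; steel clip 15 tall at its +x end. The box centre lies 45 from the board's centre towards -x (away from the clip). A second clipboard like it holds only ruled note paper, with no box. Origin: centre of its underside
- round_stamp: the smaller round self-inking stamp, black cylinder 40 diameter x 42 tall with a grey round button, 60 tall overall; leave it alone. Origin: centre of its underside
- bowl: green plastic bowl, 130 wide x 55 tall. Origin: centre of its underside
- reagent: amber glass bottle with black cap, 52 diameter x 110 tall. Origin: centre of its underside
- stain_jar: square open glass staining jar, 55 x 55 x 85 tall. Origin: centre of its underside
- marker: marker pen lying on the bench, 125 long, 15 thick. Origin: centre of its underside, x along it
- slide_carton: closed white plastic slide box, 80 x 55 x 30 tall. Origin: centre of its underside
- dish: closed clear plastic dish, 70 diameter x 14 tall. Origin: centre of its underside

How it is judged (in metres and radians):
On the way, in this order (a step that is already met when the one before it is completed fails the run):
1. the stamp stands upright on the paper, squarely in the box, let go, its handle up (x of stamp in the frame of form_box between -0.0085 and 0.0085 m and y of stamp in the frame of form_box between -0.0085 and 0.0085 m and angle between the x axis of stamp and the y axis of form_box, either way round below 0.17 rad and z of stamp in the frame of form_box below 0.003 m and angle between stamp's own z axis and vertical below 0.06 rad and contact force between the fingers and stamp below 0.2 N and value of joint plunger below 0.002 m and linear speed of stamp below 0.02 m/s), for 0.2 s.
2. with the stamp standing in the box, its handle is pressed down to the stop (x of stamp in the frame of form_box between -0.0085 and 0.0085 m and y of stamp in the frame of form_box between -0.0085 and 0.0085 m and angle between the x axis of stamp and the y axis of form_box, either way round below 0.17 rad and z of stamp in the frame of form_box below 0.003 m and angle between stamp's own z axis and vertical below 0.06 rad and value of joint plunger above 0.0088 m), for 0.1 s.
At the end, for the whole second after the job is handed in: The stamp stands upright on the form, let go and at rest, in the printed box: centre within 8.5 mm of the box centre along each side, long side within 0.17 rad of the box's (either way round), foot within 3 mm of the paper, handle within 2 mm of fully up (all of step 1); the robot touches nothing.
It fails at once if the stamp is held off the surface by its sprung handle (height (world z) of stamp above 0.03 m and contact force between the fingers and plunger above 1 N).
It fails at once if the stamp is dropped or thrown (off the surface by more than 25 mm with nothing holding it) (height (world z) of stamp above 0.031 m and contact force between the fingers and stamp below 0.01 N).
It fails at once if another loose thing on the bench is moved by more than 25 mm (distance of any of round_stamp, bowl, reagent, stain_jar, marker, slide_carton, dish from where it was at the start of the episode above 0.025 m).
It also fails if it takes over 48 s, if anything falls off the work surface, if the arm or the gripper's body presses on something with over 40 N, if the wrist force passes 120 N, or if a joint passes its speed limit or range.

## Robot

A 7-joint arm with a two-finger parallel gripper is mounted at the origin on the work surface. World frame = base frame: x ahead of the robot, y to its left, z up, the work surface at z = 0. Lengths are in mm, angles in degrees, forces in N, time in s.
With the tool pointing down it reaches from about 425 to 825 mm from the base axis. Payload 3.6 kg.
Tool frame: the origin (TCP) lies between the finger pads; the fingertips stand 11 mm ahead of it and the grasp point (between the pads) lies 8 mm behind it; z points along the fingers, y is the line along which they close (so a half turn about z gives the same grasp; the last joint's range is limited). The gripper opens to 85 mm and grips with 20 to 120 N. Pads are 22 mm wide; open, the fingers measure 114 mm over their backs; the gripper's body (76 mm by 85 mm) begins 54 mm behind the grasp point. The pads swing forward as they close: fully open they stand 13 mm farther back than shut.
Start: joints at [-70.502, 35.231, -0.722, 81.555, 0.464, 63.22, -2.315], TCP at [233.074, 606.743, 206.697] pointing down, gripper open.
Joint ranges: [-178.69, 178.69], [-17.37, 117.87], [-77.05, 75.6], [15.02, 138.74], [-78.02, 258.01], [0.78, 113.62], [-162.83, 162.83]. Speed limits (degrees/s): [159.86, 159.86, 180, 180, 180, 180, 180].

## Interface

Orientations are given as a 3x3 rotation matrix whose columns are the frame's x, y, z axes.
In Python, from workcell import monitor, eyes, ticket gives the robot as it stands. The module is installed in compiled form; this text tells all that it offers.
- The arm moves only by the tool arm_command, never from a script. Its argument "commands" is a list of rows, each a list of 5 numbers: the closure, from 0 (fully open) to 1 (shut), then the shift along the tool's x, y, z in m, then the turn about the tool's z in rad. A call has exactly 8 rows; each row is the pose to reach, as a shift and turn from the pose commanded when the call began, along the tool's axes at that moment; what a row does not reach only later rows make up. A row lasts 1/12 s, in which the tool goes at most 41.7 mm and 7.16 degrees, less where a joint would pass 70% of its speed; a pose out of reach is approached as far as the arm can. A call with a gripper value outside its range is refused whole. The fingers move at their own pace and stop on an object; "newtons" is the grip in N (left out, the last holds). Time passes only in rows, so rows that repeat a pose let the fingers close, or fill a call up. It gives the time, the measured TCP pose, the force, the opening and the grip force at its end, in the units of the state.
- monitor.read_state(): the state, without advancing time (a new reading comes with each control period).
- eyes.get_image(name): name is "scene" or "top" or "wrist"; returns (picture, depth): 480x640x3 uint8, red, green, blue; 480x640 float32, mm along the optical axis (not along the pixel's ray), 0 where there is no reading.
- eyes.calibration(name): a dict with "fov_y" (degrees; the focal length in pixels is half the picture's height over the tangent of half this angle, whatever the lens; pixels are square), "cx", "cy" (the principal point, pixels), "xyz" and "attitude" of the camera in the world; the wrist camera has in their place "T_tool_cam" (4x4, takes a point from camera to tool coordinates, whose origin is the TCP and whose axes are the flange's). Camera axes: x right, y down, z forward; pixel columns grow to the right and rows downward; lengths in mm; the calibration is good to about 2 mm. A picture is of the moment at which its call begins: read the wrist's pose just before it. calibration takes no time and is no camera call.
- ticket.sign_off(): hands the job in; it is judged then, once.
The state is a dict: "clock": time; "joint_positions": joint angles; "qd": joint speeds; "effort": joint torques, N m; "tool_pos": TCP position; "tcp_rot": TCP orientation; "contact_force": force on the tool from outside, world axes, zero at the start; "wrist_torque": the same for the moment, N m; "grip_width": finger opening in mm; "gripper_force": force on a finger pad.
Only numpy, scipy, OpenCV 4.12 (cv2) and the standard library are available. Lean on these libraries where they do the work, as an engineer would, in place of code of your own. Each camera call takes 0.05 s, during which the arm holds its last target. There are 200 camera calls.

## Working session

There is one attempt and no reset: what is moved stays moved. The work goes in short steps, Python scripts to look and compute and a tool call to move; the robot and the scene stay as the last step left them, time stands still between calls to the robot, and variables do not carry over. Pictures are saved under pics/ and viewed, at most 10 in all, crops included, and the job is handed in when it is done.

Besides the shell and the picture viewer there is one more tool, called after "Call:" as name(argument=value, ...) on one line, values as JSON. arm_command: Moves the arm, as the interface text tells. Its arguments: {"type":"object","properties":{"commands":{"type":"array","items":{"type":"array","items":{"type":"number"}}},"newtons":{"type":"number"}},"required":["commands"]}

```bash
mkdir -p pics
cat > h.py <<'E'
import numpy as np, cv2
from workcell import monitor, eyes, ticket
def cam(n, st=None):
    c=eyes.calibration(n); f=240/np.tan(np.radians(c["fov_y"])/2)
    if "T_tool_cam" in c:
        st=st or monitor.read_state(); T=np.array(c["T_tool_cam"]); R=np.array(st["tcp_rot"])
        A=R@T[:3,:3]; p=R@T[:3,3]+np.array(st["tool_pos"])
    else: A=np.array(c["attitude"]); p=np.array(c["xyz"])
    return f,c["cx"],c["cy"],A,p
def ray(C,u,v):
    f,cx,cy,A,p=C; return A@np.array([(u-cx)/f,(v-cy)/f,1.])
def at_z(C,u,v,z):
    d=ray(C,u,v); return C[4]+d*(z-C[4][2])/d[2]
def at_d(C,u,v,d): return C[4]+ray(C,u,v)*d
def proj(C,P):
    q=C[3].T@(np.array(P)-C[4]); return C[0]*q[0]/q[2]+C[1],C[0]*q[1]/q[2]+C[2]
def shot(n,name):
    st=monitor.read_state(); im,d=eyes.get_image(n)
    cv2.imwrite(f"pics/{name}.png",im[:,:,::-1]); np.save(f"{name}.npy",d); np.savez(f"{name}_c.npz",*cam(n,st)); return im,d,cam(n,st)
def load(name):
    z=np.load(f"{name}_c.npz"); return [z[k] for k in z.files], np.load(f"{name}.npy")
E
python3 - <<'E'
from h import *
for n in("scene","top","wrist"):
    im,d,C=shot(n,n+"0"); print(n,C, (d>0).mean())
print(monitor.read_state())
E
```

```text
scene (np.float64(507.82975147027594), 327.81040535306977, 259.0709106871806, array([[-0.15130417,  0.82144959, -0.54984326],
       [ 0.98847792,  0.12815193, -0.08055111],
       [ 0.0042948 , -0.55569564, -0.83137471]]), array([1129.37690507,   54.92011009,  883.49811468])) 0.9961295572916666
top (np.float64(586.3637753299923), 320.69489812609265, 241.15687426863164, array([[ 0.02086453, -0.99540439,  0.09345996],
       [-0.99971583, -0.02184977, -0.00953084],
       [ 0.01152912, -0.09323454, -0.99557742]]), array([ 464.60777197,   11.25126622, 1146.96402677])) 0.9959049479166666
wrist (np.float64(370.9542915293068), 319.6387104190864, 237.72384176102005, array([[ 0.35824556,  0.89040587,  0.28078016],
       [ 0.93362674, -0.34130429, -0.10886913],
       [-0.00110624,  0.30114575, -0.95357748]]), array([161.5920386 , 634.84682798, 372.70987875])) 0.995908203125
{'clock': 0.15, 'joint_positions': array([-70.50079655,  35.27577459,  -0.72268844,  81.62172523,
         0.46304284,  63.21944988,  -2.3164935 ]), 'qd': array([ 0.05174517, -0.09691145,  0.07774844, -0.29732999,  0.06947647,
       -0.06231637,  0.03740331]), 'effort': array([ 7.77781897e-04, -4.69662309e+01,  2.59521520e-01, -1.71250069e+01,
        9.98896721e-03,  7.12713008e-03, -4.65640273e-07]), 'tool_pos': array([232.87644301, 606.15863364, 205.80414729]), 'tcp_rot': array([[-9.33478870e-01,  3.58631698e-01, -7.10730525e-04],
       [ 3.58632402e-01,  9.33477016e-01, -1.86054482e-03],
       [-3.79973894e-06, -1.99167027e-03, -9.99998017e-01]]), 'contact_force': array([ 1.42848641, -0.019325  ,  0.05810015]), 'wrist_torque': array([-0.01735342,  0.02593709, -0.05680903]), 'gripper_force': 0.0, 'grip_width': 85.36442454923717}
```

View pics/top0.png

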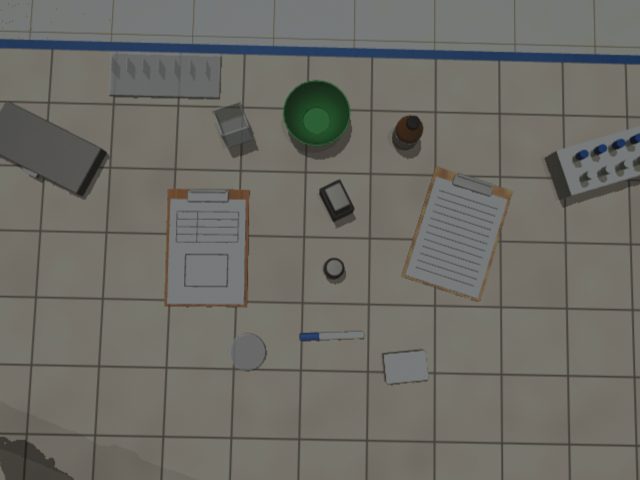

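View pics/scene0.png

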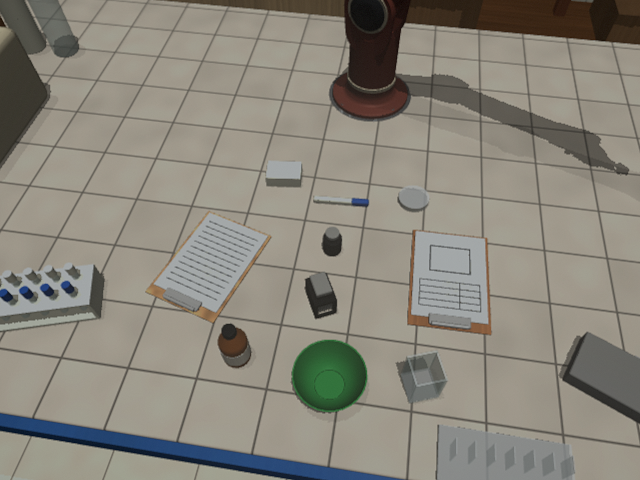

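Run:
```python
from h import *
t=cv2.imread("pics/top0.png"); s=cv2.imread("pics/scene0.png")
P=[]
for im,u,v in((t,290,165),(t,157,230),(s,270,258),(s,400,222)):
    c=cv2.resize(im[v:v+75,u:u+100],None,fx=4,fy=4,interpolation=cv2.INTER_CUBIC)
    c=cv2.convertScaleAbs(c,alpha=1.6)
    for k in range(0,100,20): cv2.putText(c,str(u+k),(4*k,10),0,.35,(0,0,255)); cv2.line(c,(4*k,0),(4*k,4),(0,0,255))
    for k in range(0,75,20): cv2.putText(c,str(v+k),(2,4*k+10),0,.35,(255,0,0)); cv2.line(c,(0,4*k),(4,4*k),(255,0,0))
    P.append(c)
cv2.imwrite("pics/crop0.png",np.vstack([np.hstack(P[:2]),np.hstack(P[2:])]))
C,d=load("top0")
# depth-based point clouds
vv,uu=np.mgrid[0:480,0:640]
def cloud(n):
    C,d=load(n); f,cx,cy,A,p=C
    q=np.stack([(uu-cx)/f*d,(vv-cy)/f*d,d],-1)
    return q@A.T+p
for n in("top0","scene0"):
    W=cloud(n); 
    if n=="top0": m=(uu>310)&(uu<365)&(vv>170)&(vv<230)
    else: m=(uu>295)&(uu<345)&(vv>265)&(vv<320)
    for a,b in((67,90),(45,58)):
        k=m&(W[...,2]>a)&(W[...,2]<b)&(load(n)[1]>0)
        xy=W[k]; r=cv2.minAreaRect(xy[:,:2].astype(np.float32)); print(n,a,k.sum(),r,np.median(xy[:,2]))
    g=load(n)[1]>0
    print("bench z",np.median(W[g][:,2]))
```

```text
top0 67 428 ((648.8121948242188, -27.128108978271484), (46.588802337646484, 32.363853454589844), 25.92457389831543) 74.32255958760004
top0 45 360 ((648.8765869140625, -27.076560974121094), (64.64532470703125, 44.46637725830078), 27.116668701171875) 51.11742064839018
bench z -0.34192459341579706
scene0 67 393 ((650.6355590820312, -29.248281478881836), (47.50361633300781, 32.45134735107422), 27.02826690673828) 74.22112850687915
scene0 45 347 ((649.8634033203125, -29.633983612060547), (66.08950805664062, 44.591739654541016), 27.32059097290039) 51.238119015632265
bench z -0.07212991227777366
```

View pics/crop0.png

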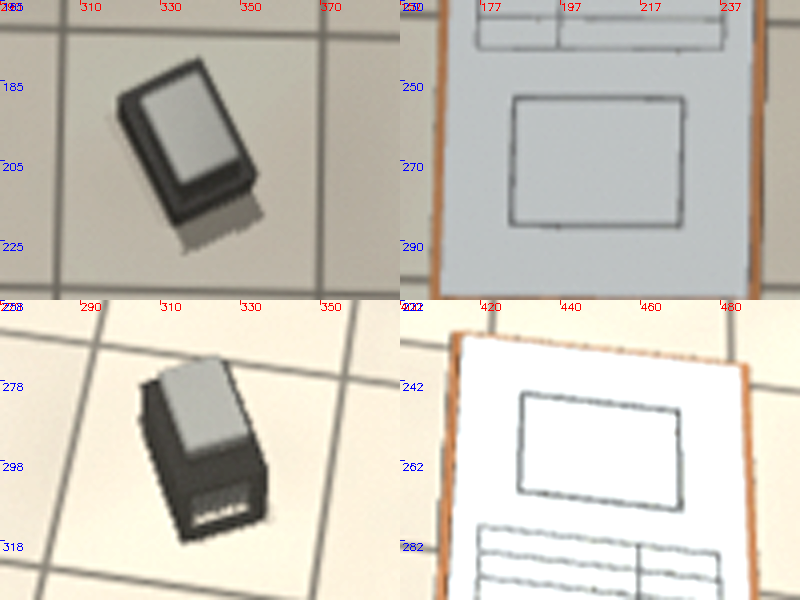

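Run:
```python
from h import *
T=[(185.25,254.25),(228,254.5),(227.75,286.75),(184.5,286.25)]       # +x+y, +x-y, -x-y, -x+y
S=[(470.5,274.5),(429.75,269.75),(430.5,245.25),(470,249.25)]
Ct,_=load("top0"); Cs,_=load("scene0")
P=[]
for a,b in zip(T,S):
    d1,d2=ray(Ct,*a),ray(Cs,*b)
    k=np.linalg.lstsq(np.stack([d1,-d2],1),Cs[4]-Ct[4],rcond=None)[0]
    p,q=Ct[4]+k[0]*d1,Cs[4]+k[1]*d2; print("tri",(p+q)/2,q-p); P.append((p+q)/2)
for C,X in((Ct,T),(Cs,S)):
    Q=np.array([at_z(C,u,v,6) for u,v in X]); print("z6",Q.mean(0)); 
    ey=Q[0]+Q[3]-Q[1]-Q[2]; ex=Q[0]+Q[1]-Q[2]-Q[3]
    print("box y ang",np.degrees(np.arctan2(ey[1],ey[0])),"x ang",np.degrees(np.arctan2(ex[1],ex[0])),np.linalg.norm(ex)/2,np.linalg.norm(ey)/2)
st=monitor.read_state(); R=np.array(st["tcp_rot"])
print(R.T@(np.array([649.5,-28.3,160])-st["tool_pos"]))
```

```text
tri [540.47029571 263.60594984   4.33488333] [0.00091803 0.04082126 0.00907574]
tri [541.78093683 180.60848026   4.38970799] [-0.00212641  0.31775318  0.04690995]
tri [479.11793168 179.33993594   3.82820956] [-0.00650882  1.09235368  0.16000583]
tri [478.30097215 262.1848447    6.12061141] [0.00738158 0.3346798  0.07365142]
z6 [509.85538061 220.98104157   6.        ]
box y ang 90.7246588500944 x ang 1.3442684648253664 62.337031783714544 83.29731994737939
z6 [510.81814076 221.4376686    6.        ]
box y ang 91.29140525727564 x ang 0.8184927042531617 62.79376780983279 82.76724390890872
[-616.44653666 -442.74691167   46.68838809]
```

Call:
arm_command(commands=[[0,-0.034,-0.024,0,0],[0,-0.068,-0.048,0,0],[0,-0.102,-0.072,0,0],[0,-0.136,-0.096,0,0],[0,-0.17,-0.12,0,0],[0,-0.204,-0.144,0,0],[0,-0.238,-0.168,0,0],[0,-0.272,-0.192,0,0]])

```text
clock: 0.82
tool_pos: [418.8, 328.0, 206.6]
tcp_rot: [[-0.934, 0.358, -0.0], [0.358, 0.934, -0.0], [0.0, -0.0, -1.0]]
contact_force: [1.4, -0.8, 0.8]
grip_width: 85.2
gripper_force: 0.0
```

Call:
arm_command(commands=[[0,-0.034,-0.024,0,-0.105],[0,-0.068,-0.048,0.005,-0.21],[0,-0.102,-0.072,0.01,-0.315],[0,-0.136,-0.096,0.015,-0.42],[0,-0.17,-0.12,0.02,-0.525],[0,-0.204,-0.144,0.025,-0.63],[0,-0.238,-0.168,0.03,-0.735],[0,-0.272,-0.192,0.035,-0.838]])

```text
clock: 1.48
tool_pos: [602.9, 52.7, 171.5]
tcp_rot: [[-0.889, -0.458, -0.001], [-0.458, 0.889, 0.0], [0.001, 0.0, -1.0]]
contact_force: [1.5, 0.4, 0.1]
grip_width: 85.3
gripper_force: 0.0
```

Run:
```python
from h import *
st=monitor.read_state(); R=np.array(st["tcp_rot"]); print(st["clock"],st["tool_pos"],np.round(R,4),st["joint_positions"])
print(R.T@(np.array([649.5,-28.3,160])-st["tool_pos"]), np.degrees(np.arctan2(R[1,1],R[0,1])))
```

```text
1.4833 [602.853478    52.68000763 171.4531372 ] [[-8.887e-01 -4.584e-01 -6.000e-04]
 [-4.584e-01  8.887e-01  0.000e+00]
 [ 5.000e-04  3.000e-04 -1.000e+00]] [ -0.91820312  33.44462388 -10.01506446  91.82801773   6.6829322
  55.34724177 104.16915631]
[ -4.34018313 -93.35679683  11.4238915 ] 117.28478687608175
```

Call:
arm_command(commands=[[0,-0.001,-0.02,0,0],[0,-0.002,-0.045,0.005,0],[0,-0.004,-0.07,0.01,0],[0,-0.004,-0.085,0.01,0],[0,-0.004,-0.093,0.011,0],[0,-0.004,-0.093,0.011,0],[0,-0.004,-0.093,0.011,0],[0,-0.004,-0.093,0.011,0]])

```text
clock: 2.15
tool_pos: [647.6, -23.7, 161.3]
tcp_rot: [[-0.89, -0.457, -0.0], [-0.457, 0.89, 0.002], [-0.001, 0.002, -1.0]]
contact_force: [0.1, 0.2, -0.4]
grip_width: 85.2
gripper_force: 0.0
```

Run:
```python
from h import *
im,d,C=shot("wrist","wrist1")
st=monitor.read_state(); R=np.array(st["tcp_rot"]); print(st["tool_pos"])
vv,uu=np.mgrid[0:480,0:640]; f,cx,cy,A,p=C
W=np.stack([(uu-cx)/f*d,(vv-cy)/f*d,d],-1)@A.T+p
near=np.hypot(W[...,0]-649,W[...,1]+28)<45
for a,b in((67,85),(45,58)):
    k=near&(W[...,2]>a)&(W[...,2]<b)&(d>0); xy=W[k]
    print(a,k.sum(),cv2.minAreaRect(xy[:,:2].astype(np.float32)),np.median(xy[:,2]), uu[k].min(),uu[k].max(),vv[k].min(),vv[k].max())
print("tool y",np.degrees(np.arctan2(R[1,1],R[0,1])))
```

```text
[647.56906046 -23.69133443 161.38001511]
67 2765 ((648.8245239257812, -26.695253372192383), (45.603885650634766, 31.96388816833496), 27.42978286743164) 74.7801115508027 292 336 199 261
45 1817 ((649.1132202148438, -26.543563842773438), (64.06990814208984, 44.137603759765625), 27.194313049316406) 51.87118178247465 285 343 181 262
tool y 117.19046040188685
```

View pics/wrist1.png

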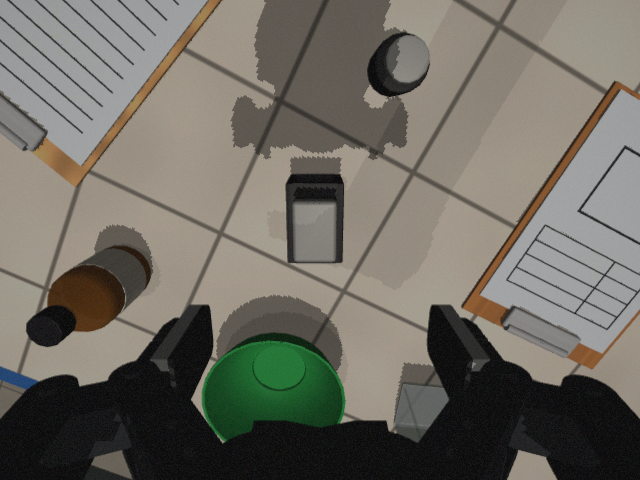

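Call:
arm_command(commands=[[0,0,-0.0015,0.01,0],[0,0,-0.0035,0.03,0],[0,0,-0.0035,0.05,0],[0,0,-0.0035,0.065,0],[0,0,-0.0035,0.07,0],[0,0,-0.0035,0.07,0],[0,0,-0.0035,0.07,0],[0,0,-0.0035,0.07,0]])

```text
clock: 2.87
tool_pos: [650.5, -29.1, 92.1]
tcp_rot: [[-0.891, -0.454, 0.002], [-0.454, 0.891, 0.0], [-0.002, -0.001, -1.0]]
contact_force: [0.4, 0.3, -0.2]
grip_width: 85.4
gripper_force: 0.0
```

Run:
```python
from h import *
st=monitor.read_state(); R=np.array(st["tcp_rot"]); print(st["tool_pos"],st["qd"].round(2))
im,d,C=shot("wrist","wrist2")
vv,uu=np.mgrid[0:480,0:640]; f,cx,cy,A,p=C
W=np.stack([(uu-cx)/f*d,(vv-cy)/f*d,d],-1)@A.T+p
near=np.hypot(W[...,0]-649,W[...,1]+28)<40
k=near&(W[...,2]>67)&(W[...,2]<82)&(d>0); xy=W[k]
r=cv2.minAreaRect(xy[:,:2].astype(np.float32));print(k.sum(),r,np.median(xy[:,2]))
print(R.T@(np.array([*r[0],25])-st["tool_pos"]))
```

```text
[650.54252201 -29.14031411  92.1150725 ] [ 0.04 -0.37  0.13 -0.2  -0.07  0.01 -0.01]
4769 ((648.6160278320312, -26.654481887817383), (45.659324645996094, 32.05414962768555), 27.116912841796875) 74.76623558090898
[ 0.73130312  3.15862411 67.11044619]
```

Call:
arm_command(commands=[[0,0.001,0.003,0.01,0],[0,0.001,0.003,0.025,0],[0,0.001,0.003,0.04,0],[0,0.001,0.003,0.055,0],[0,0.001,0.003,0.063,0],[0,0.001,0.003,0.066,0],[0,0.001,0.003,0.066,0],[0,0.001,0.003,0.066,0]])

```text
clock: 3.58
tool_pos: [647.9, -27.2, 25.5]
tcp_rot: [[-0.891, -0.454, 0.001], [-0.454, 0.891, 0.0], [-0.001, -0.001, -1.0]]
contact_force: [0.5, 0.5, 0.2]
grip_width: 85.1
gripper_force: 0.0
```

Call:
arm_command(commands=[[0.2,0,0,0,0],[0.4,0,0,0,0],[0.6,0,0,0,0],[0.8,0,0,0,0],[1,0,0,0,0],[1,0,0,0,0],[1,0,0,0,0],[1,0,0,0,0]], newtons=40)

```text
clock: 4.25
tool_pos: [648.9, -27.5, 27.1]
tcp_rot: [[-0.891, -0.454, 0.004], [-0.454, 0.891, -0.0], [-0.003, -0.002, -1.0]]
contact_force: [-1.4, -0.5, 6.4]
grip_width: 30.9
gripper_force: 44.4
```

Run:
```python
from h import *
st=monitor.read_state(); print(st["grip_width"],st["gripper_force"],st["contact_force"],st["wrist_torque"],st["tool_pos"])
a,_,_=shot("wrist","wrist3"); b,_,_=shot("scene","scene3")
a=cv2.imread("pics/wrist3.png"); b=cv2.imread("pics/scene3.png")
cv2.imwrite("pics/c3.png",np.hstack([cv2.resize(a[90:480,160:480],(400,488)),cv2.resize(b[200:360,260:391],(400,488),interpolation=2)]))
```

```text
30.877955137035542 44.40639767803077 [-1.3822163  -0.48082969  6.38662917] [-0.00034325  0.22650894  0.01445502] [648.94711135 -27.46372619  27.12501558]
```

View pics/c3.png

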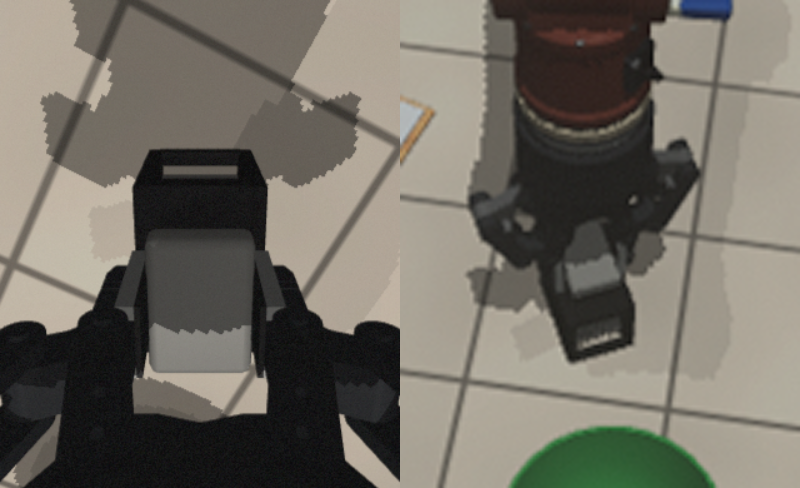

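Run:
```python
from h import *
(f,cx,cy,A,p),d=load("wrist3"); st=monitor.read_state(); R=np.array(st["tcp_rot"])
vv,uu=np.mgrid[0:480,0:640]
W=np.stack([(uu-cx)/f*d,(vv-cy)/f*d,d],-1)@A.T+p
q=(W-st["tool_pos"])@R
hot=(abs(q[...,0])<40)&(abs(q[...,1])<45)&(d>0)&(W[...,2]>5)
for x0 in (-30,0,11,20):
  print("tool x",x0)
  k=hot&(abs(q[...,0]-x0)<1.5)
  for y0 in range(-44,45,4):
    m=k&(abs(q[...,1]-y0)<2)
    if m.any(): print(y0,np.percentile(W[m][:,2],[0,50,100]).round(0),end="; ")
  print()
for a,b in((70,80),(48,56)):
    k=hot&(W[...,2]>a)&(W[...,2]<b)&(abs(q[...,1])<24); print(cv2.minAreaRect(W[k][:,:2].astype(np.float32)),np.median(W[k][:,2]))
```

```text
tool x -30
-20 [52. 52. 52.]; 20 [51. 52. 52.]; 
tool x 0
-44 [108. 126. 131.]; -40 [107. 109. 110.]; -36 [106. 108. 110.]; -32 [105. 107. 109.]; -16 [72. 89. 98.]; -12 [74. 75. 76.]; -8 [73. 75. 76.]; -4 [74. 75. 76.]; 0 [74. 75. 76.]; 4 [73. 75. 76.]; 8 [74. 75. 76.]; 12 [74. 75. 76.]; 16 [72. 86. 97.]; 20 [89. 94. 96.]; 32 [105. 106. 108.]; 36 [106. 107. 110.]; 40 [107. 109. 110.]; 44 [108. 123. 128.]; 
tool x 11
-44 [ 97. 118. 142.]; -40 [ 97. 112. 124.]; -36 [ 98. 106. 115.]; -28 [ 92. 100. 140.]; -24 [ 90. 107. 141.]; -20 [ 51.  92. 112.]; -16 [ 51.  88. 111.]; -12 [ 73.  75. 133.]; -8 [ 73. 133. 141.]; -4 [ 74. 134. 141.]; 0 [ 74. 134. 141.]; 4 [ 74. 134. 141.]; 8 [ 74. 134. 141.]; 12 [ 73. 130. 140.]; 16 [ 65.  85. 111.]; 20 [ 50.  89. 111.]; 24 [ 51. 104. 141.]; 28 [ 91. 103. 140.]; 32 [95. 97. 97.]; 36 [ 99. 105. 111.]; 40 [ 97. 109. 120.]; 44 [ 97. 116. 128.]; 
tool x 20
-20 [ 50. 145. 148.]; -16 [  8. 146. 148.]; -12 [ 51. 145. 148.]; -8 [ 51. 143. 148.]; -4 [51. 74. 76.]; 0 [50. 74. 76.]; 4 [51. 74. 76.]; 8 [ 51.  74. 148.]; 12 [ 51. 145. 148.]; 16 [  7. 145. 148.]; 20 [ 50. 146. 148.]; 24 [52. 52. 52.]; 
((649.234619140625, -27.789640426635742), (46.34148025512695, 46.81584930419922), 26.84436798095703) 74.82451139893006
((649.091064453125, -26.487510681152344), (64.56849670410156, 44.272117614746094), 27.34688949584961) 51.86401779787701
```

Run:
```python
from h import *
(f,cx,cy,A,p),d=load("wrist3"); st=monitor.read_state(); R=np.array(st["tcp_rot"])
vv,uu=np.mgrid[0:480,0:640]
W=np.stack([(uu-cx)/f*d,(vv-cy)/f*d,d],-1)@A.T+p
q=(W-st["tool_pos"])@R; q[...,2]=W[...,2]
for v in range(286,372,6):
    print(v,[(u,*q[v,u].round(0).astype(int)) for u in range(250,292,4)])
a=cv2.imread("pics/wrist3.png")[270:400,230:410]
cv2.imwrite("pics/c4.png",cv2.convertScaleAbs(cv2.resize(a,None,fx=4.4,fy=4.4,interpolation=2),alpha=2.2))
```

```text
286 [(250, np.int64(-14), np.int64(-39), np.int64(0)), (254, np.int64(-15), np.int64(-37), np.int64(-1)), (258, np.int64(-14), np.int64(-35), np.int64(0)), (262, np.int64(-15), np.int64(-32), np.int64(-1)), (266, np.int64(-14), np.int64(-30), np.int64(0)), (270, np.int64(9), np.int64(-20), np.int64(51)), (274, np.int64(76), np.int64(1), np.int64(194)), (278, np.int64(20), np.int64(-14), np.int64(74)), (282, np.int64(20), np.int64(-13), np.int64(74)), (286, np.int64(20), np.int64(-11), np.int64(74)), (290, np.int64(20), np.int64(-10), np.int64(75))]
292 [(250, np.int64(-18), np.int64(-39), np.int64(0)), (254, np.int64(-18), np.int64(-37), np.int64(0)), (258, np.int64(-18), np.int64(-35), np.int64(1)), (262, np.int64(-18), np.int64(-32), np.int64(1)), (266, np.int64(10), np.int64(-21), np.int64(58)), (270, np.int64(10), np.int64(-19), np.int64(57)), (274, np.int64(10), np.int64(-18), np.int64(58)), (278, np.int64(18), np.int64(-14), np.int64(74)), (282, np.int64(19), np.int64(-13), np.int64(75)), (286, np.int64(18), np.int64(-11), np.int64(75)), (290, np.int64(18), np.int64(-10), np.in
[... 6507 characters left out ...]
-12), np.int64(-14), np.int64(74)), (286, np.int64(-11), np.int64(-12), np.int64(75)), (290, np.int64(-12), np.int64(-11), np.int64(74))]
370 [(250, np.int64(11), np.int64(-18), np.int64(109)), (254, np.int64(11), np.int64(-17), np.int64(108)), (258, np.int64(11), np.int64(-16), np.int64(109)), (262, np.int64(12), np.int64(-15), np.int64(109)), (266, np.int64(-1), np.int64(-17), np.int64(92)), (270, np.int64(-3), np.int64(-16), np.int64(90)), (274, np.int64(-6), np.int64(-15), np.int64(86)), (278, np.int64(-32), np.int64(-18), np.int64(52)), (282, np.int64(-15), np.int64(-14), np.int64(74)), (286, np.int64(-14), np.int64(-12), np.int64(75)), (290, np.int64(-14), np.int64(-11), np.int64(75))]
```

View pics/c4.png

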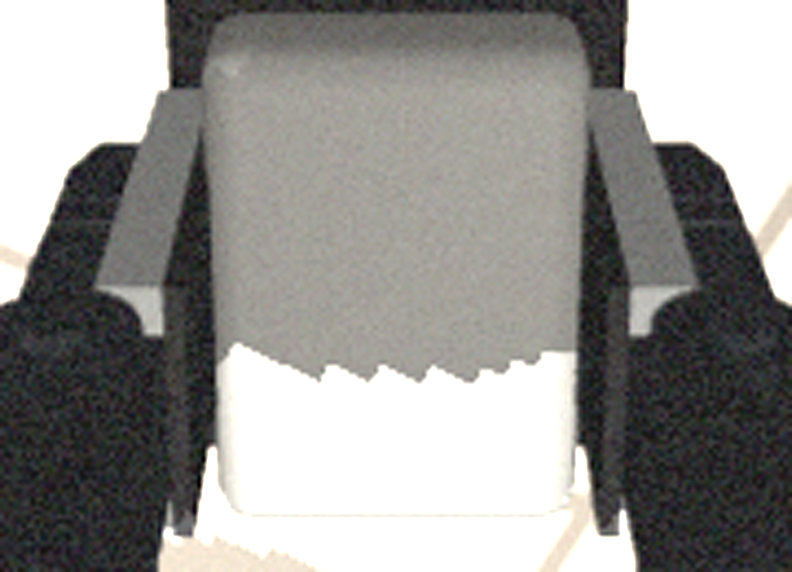

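The picture shows the pads (crop px 100–200 and 590–690) beside the grey handle, with their tips on the frame's top. By depth they span z≈55–90, so the real fingertips sit about 36 mm further back than the text says. The stamp hasn't been lifted, so I'll open and measure the tips again.

Call:
arm_command(commands=[[0.3,0,0,0,0],[0,0,0,0,0],[0,0,0,0,0],[0,0,0,0,0],[0,0,0,0,0],[0,0,0,0.004,0],[0,0,0,0.008,0],[0,0,0,0.01,0]])

```text
clock: 5.02
tool_pos: [646.7, -27.3, 13.9]
tcp_rot: [[-0.891, -0.454, -0.001], [-0.454, 0.891, -0.0], [0.001, 0.001, -1.0]]
contact_force: [0.5, -0.2, 0.2]
grip_width: 85.6
gripper_force: 0.0
```

Run:
```python
from h import *
im,d,(f,cx,cy,A,p)=shot("wrist","wrist5"); st=monitor.read_state(); R=np.array(st["tcp_rot"])
print(st["tool_pos"],st["contact_force"],st["grip_width"])
vv,uu=np.mgrid[0:480,0:640]
W=np.stack([(uu-cx)/f*d,(vv-cy)/f*d,d],-1)@A.T+p
q=(W-st["tool_pos"])@R
for s in(1,-1):
    k=(d>0)&(q[...,1]*s>38)&(q[...,1]*s<62)&(abs(q[...,0])<14)&(W[...,2]>3)
    print(s,np.percentile(W[k][:,2],[0,1,5,20,50]).round(1), np.percentile(abs(q[k][:,1]),[0,2,10,50]).round(1))
    for z0 in range(5,110,6):
        m=k&(abs(W[...,2]-z0)<3)
        if m.any(): print(z0,m.sum(),(abs(q[m][:,1])).min().round(0),end=" ; ")
    print()
for a,b in((70,80),(48,56)):
    k=(np.hypot(W[...,0]-649,W[...,1]+27)<40)&(W[...,2]>a)&(W[...,2]<b)&(abs(q[...,1])<26); r=cv2.minAreaRect(W[k][:,:2].astype(np.float32)); print(r,np.median(W[k][:,2]),R.T@(np.array([*r[0],20])-st["tool_pos"]))
```

```text
[646.49412017 -27.31892184  13.65690478] [-0.35903309  1.03095689 -0.58726443] 85.51644893984859
1 [ 51.   54.8  61.3  77.6 102.4] [38.  39.5 43.1 49.8]
53 181 43.0 ; 59 456 43.0 ; 65 591 43.0 ; 71 660 43.0 ; 77 766 43.0 ; 83 732 43.0 ; 89 711 43.0 ; 95 665 42.0 ; 101 2048 38.0 ; 107 2675 38.0 ; 
-1 [ 50.7  54.8  62.   79.3 103.2] [38.  39.9 42.  51.8]
53 192 42.0 ; 59 455 41.0 ; 65 600 42.0 ; 71 657 42.0 ; 77 762 42.0 ; 83 734 41.0 ; 89 698 42.0 ; 95 717 41.0 ; 101 2311 38.0 ; 107 3303 38.0 ; 
((648.8898315429688, -26.78049087524414), (46.730918884277344, 32.09721374511719), 27.136760711669922) 74.80664022799907 [-2.36667986 -0.60210481 -6.34826701]
((648.8743286132812, -26.790325164794922), (64.15956115722656, 44.229583740234375), 27.097200393676758) 51.834616816736485 [-2.3484019  -0.60382789 -6.34823314]
```

Call:
arm_command(commands=[[0,-0.002,0,0.005,0],[0,-0.002,-0.0005,0.01,0],[0,-0.002,-0.0005,0.015,0],[0,-0.002,-0.0005,0.02,0],[0,-0.002,-0.0005,0.023,0],[0,-0.002,-0.0005,0.023,0],[0,-0.002,-0.0005,0.023,0],[0,-0.002,-0.0005,0.023,0]])

```text
clock: 5.73
tool_pos: [649.6, -26.8, -7.9]
tcp_rot: [[-0.891, -0.454, 0.0], [-0.454, 0.891, -0.0], [-0.0, -0.0, -1.0]]
contact_force: [0.9, -0.3, 0.5]
grip_width: 85.3
gripper_force: 0.0
```

Call:
arm_command(commands=[[0.2,0,0,0,0],[0.4,0,0,0,0],[0.6,0,0,0,0],[0.8,0,0,0,0],[1,0,0,0,0],[1,0,0,0,0],[1,0,0,0,0],[1,0,0,0,0]], newtons=40)

```text
clock: 6.4
tool_pos: [649.8, -27.0, -7.7]
tcp_rot: [[-0.891, -0.454, 0.001], [-0.454, 0.891, -0.0], [-0.001, -0.001, -1.0]]
contact_force: [-0.4, 0.2, 1.9]
grip_width: 43.7
gripper_force: 42.2
```

Run:
```python
from h import *
im,d,(f,cx,cy,A,p)=shot("wrist","wrist6"); st=monitor.read_state(); R=np.array(st["tcp_rot"])
print(st["tool_pos"],st["contact_force"],st["grip_width"],st["gripper_force"])
vv,uu=np.mgrid[0:480,0:640]
W=np.stack([(uu-cx)/f*d,(vv-cy)/f*d,d],-1)@A.T+p
q=(W-st["tool_pos"])@R
for a,b in((70,80),(48,56)):
    k=(np.hypot(W[...,0]-649,W[...,1]+27)<40)&(W[...,2]>a)&(W[...,2]<b)&(abs(q[...,1])<23); r=cv2.minAreaRect(W[k][:,:2].astype(np.float32)); print(r,np.median(W[k][:,2]),R.T@(np.array([*r[0],20])-st["tool_pos"]))
```

```text
[649.82948557 -27.02791775  -7.67821304] [ 0.68963176 -1.30916552  2.99097278] 43.59891832063152 42.237160205841064
((642.6878662109375, -30.552711486816406), (31.744365692138672, 45.96397018432617), 27.50804328918457) 74.76245328600915 [  7.94243977   0.08177527 -27.68431575]
((647.1714477539062, -28.324703216552734), (59.558143615722656, 45.9776725769043), 27.054920196533203) 51.884648388582455 [  2.93604336   0.03172948 -27.68047936]
```

Call:
arm_command(commands=[[1,0,0,-0.005,0],[1,0,0,-0.015,0],[1,0,0,-0.028,0],[1,0,0,-0.042,0],[1,0,0,-0.056,0],[1,0,0,-0.066,0],[1,0,0,-0.07,0],[1,0,0,-0.07,0]])

```text
clock: 7.12
tool_pos: [650.2, -26.7, 63.6]
tcp_rot: [[-0.891, -0.454, 0.003], [-0.454, 0.891, 0.0], [-0.002, -0.001, -1.0]]
contact_force: [0.5, -0.5, -2.8]
grip_width: 43.5
gripper_force: 41.8
```

Run:
```python
from h import *
st=monitor.read_state(); R=np.array(st["tcp_rot"])
print(st["tool_pos"],st["contact_force"],st["grip_width"],st["gripper_force"],st["joint_positions"].round(1))
print(R.T@(np.array([510.3,221.2,62])-st["tool_pos"]),np.degrees(np.arctan2(R[1,1],R[0,1])))
```

```text
[650.20531775 -26.74821671  63.60693106] [ 0.50155294 -0.51985381 -2.81706264] 43.54426592584302 41.80771887302399 [  5.4  44.1  -8.7  89.8   8.4  46.5 110.4]
[ 12.08161412 284.44141618   1.23032123] 117.00237688747346
```

Call:
arm_command(commands=[[1,0,0.01,0,0.1],[1,0.001,0.025,0,0.22],[1,0.002,0.045,0,0.34],[1,0.004,0.065,0,0.46],[1,0.006,0.085,0,0.58],[1,0.008,0.105,0,0.7],[1,0.01,0.125,0,0.82],[1,0.012,0.145,0,0.94]])

```text
clock: 7.78
tool_pos: [571.5, 97.7, 61.1]
tcp_rot: [[-0.889, 0.457, -0.002], [0.457, 0.889, -0.0], [0.002, -0.001, -1.0]]
contact_force: [0.0, 0.5, -2.5]
grip_width: 43.4
gripper_force: 41.8
```

Run:
```python
from h import *
st=monitor.read_state(); R=np.array(st["tcp_rot"])
print(st["tool_pos"],st["grip_width"],st["joint_positions"].round(1))
print(R.T@(np.array([510.3,221.2,62])-st["tool_pos"]),np.degrees(np.arctan2(R[1,1],R[0,1])))
```

```text
[571.45555629  97.74716458  61.11771307] 43.444847542826395 [-16.5  39.4   7.4 102.3  -7.4  38.9  57.9]
[110.81404181  81.85975023  -0.78262344] 62.807136330514155
```

Call:
arm_command(commands=[[1,0.016,0.012,0,0.12],[1,0.032,0.024,0,0.24],[1,0.048,0.036,0,0.36],[1,0.064,0.048,0,0.48],[1,0.08,0.06,0,0.6],[1,0.096,0.071,0,0.72],[1,0.106,0.079,0,0.84],[1,0.111,0.082,0,0.95]])

```text
clock: 8.45
tool_pos: [508.5, 223.7, 61.0]
tcp_rot: [[-0.15, 0.989, -0.003], [0.989, 0.15, 0.001], [0.002, -0.003, -1.0]]
contact_force: [0.1, 0.4, -3.2]
grip_width: 43.6
gripper_force: 41.8
```

Call:
arm_command(commands=[[1,0,0,0,0.08],[1,0,0,0,0.12],[1,0,0,0,0.12],[1,0,0,0,0.12],[1,0,0,0,0.12],[1,0,0,0,0.12],[1,0,0,0,0.12],[1,0,0,0,0.12]])

```text
clock: 9.12
tool_pos: [510.9, 220.1, 61.9]
tcp_rot: [[-0.032, 0.999, -0.0], [0.999, 0.032, 0.0], [0.0, -0.0, -1.0]]
contact_force: [0.2, 0.4, -3.2]
grip_width: 43.6
gripper_force: 41.8
```

Run:
```python
from h import *
im,d,C=shot("wrist","wrist7"); st=monitor.read_state(); R=np.array(st["tcp_rot"])
print(st["tool_pos"],st["grip_width"],st["joint_positions"].round(1))
print(R.T@(np.array([510.3,221.2,62])-st["tool_pos"]),np.degrees(np.arctan2(R[1,1],R[0,1])))
for x,y in((541,263.2),(541.8,180.8),(479,179.5),(478.5,262)): print(proj(C,(x,y,6)))
im2,_,Cs=shot("scene","scene7"); print(proj(Cs,(510,221,70)))
a=cv2.imread("pics/wrist7.png"); b=cv2.imread("pics/scene7.png")
cv2.imwrite("pics/c7.png",np.hstack([cv2.resize(a[60:480,160:480],(400,525)),cv2.resize(b[190:348,380:500],(400,525),interpolation=2)]))
```

```text
[510.89971852 220.06882197  61.92705539] 43.500783943170376 [-41.8  39.9  25.9 106.6 -26.2  39.4   1.3]
[ 1.14974034 -0.56333599 -0.07277821] 1.828034565577173
(np.float64(370.9315026937658), np.float64(183.038552637251))
(np.float64(363.0466564108269), np.float64(306.0321102358091))
(np.float64(269.0538317631009), np.float64(305.10516476017835))
(np.float64(267.0561286814299), np.float64(181.69812623437963))
(np.float64(456.54450278814966), np.float64(241.13318597664056))
```

View pics/c7.png

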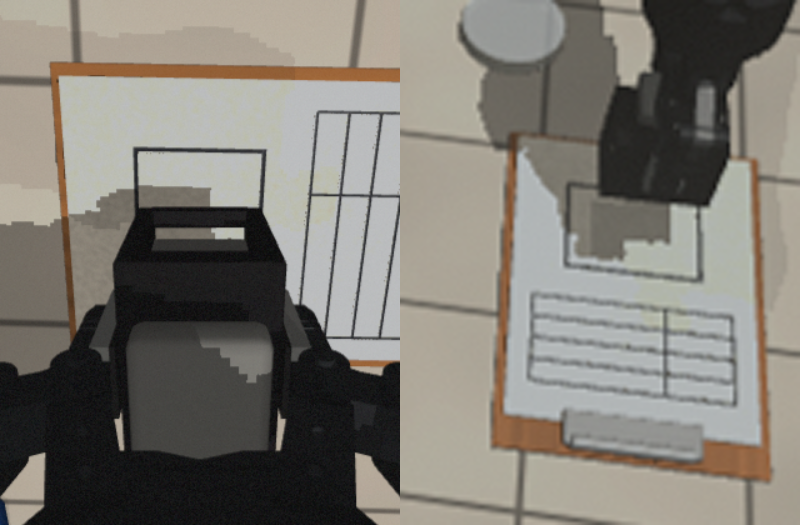

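Run:
```python
from h import *
(f,cx,cy,A,p),d=load("wrist7"); st=monitor.read_state(); R=np.array(st["tcp_rot"])
vv,uu=np.mgrid[0:480,0:640]
q=(np.stack([(uu-cx)/f*d,(vv-cy)/f*d,d],-1)@A.T+p-st["tool_pos"])@R
k=(abs(q[...,1])<26)&(abs(q[...,0])<45)&(abs(q[...,2]+59.7)<4)&(d>0)
x=q[k]; print(k.sum(),x.min(0),np.median(x,0)); print("xmax",np.percentile(x[:,0],[95,99,100]),"y",np.percentile(x[:,1],[1,99]))
hx=x[x[:,0]>20]; print(np.polyfit(hx[:,0],hx[:,2],1), np.polyfit(hx[:,1],hx[:,2],1))
top=x[(abs(x[:,1])<20)]; 
b=[(y,top[abs(top[:,1]-y)<3][:,0].max()) for y in(-15,-8,0,8,15)]; print(b)
k=(abs(q[...,1])<14)&(abs(q[...,0])<30)&(abs(q[...,2]+82)<4)&(d>0); print("handle xmax",np.percentile(q[k][:,0],[99,100]),np.median(q[k][:,2]))
print(R.T@(np.array([510.6,221.7,0])-st["tool_pos"]))
```

```text
9383 [-25.363404   -25.99004804 -63.69595233] [ 23.23056918   0.22207813 -59.46465134]
xmax [33.44349642 33.80163817 34.25239131] y [-24.08289457  24.21946283]
[ 5.49339759e-02 -6.08120962e+01] [-9.50619115e-04 -5.92981340e+01]
[(-15, np.float64(34.04880678655297)), (-8, np.float64(34.25239131363891)), (0, np.float64(34.12787790864657)), (8, np.float64(34.19255954654254)), (15, np.float64(34.06287542358678))]
handle xmax [24.8361989  25.61444014] -82.37497258823007
[ 1.57801696 -0.26061951 61.93414383]
```

Call:
arm_command(commands=[[1,0,0,0.005,0.016],[1,0,0,0.015,0.016],[1,0,0,0.027,0.016],[1,0,0,0.04,0.016],[1,0,0,0.05,0.016],[1,0,0,0.055,0.016],[1,0,0,0.057,0.016],[1,0,0,0.057,0.016]])

```text
clock: 9.88
tool_pos: [510.7, 220.0, 4.3]
tcp_rot: [[-0.016, 1.0, -0.001], [1.0, 0.016, -0.001], [-0.001, -0.001, -1.0]]
contact_force: [-0.1, 0.7, -2.2]
grip_width: 43.4
gripper_force: 41.8
```

Call:
arm_command(commands=[[1,0,0,0,0],[1,0,0,0.001,0],[1,0,0,0.002,0],[1,0,0,0.003,0],[1,0,0,0.004,0],[1,0,0,0.005,0],[1,0,0,0.0055,0],[1,0,0,0.0055,0]])

```text
clock: 10.55
tool_pos: [510.7, 220.2, -0.7]
tcp_rot: [[-0.016, 1.0, -0.0], [1.0, 0.016, -0.0], [-0.0, -0.0, -1.0]]
contact_force: [0.1, -0.4, -2.7]
grip_width: 43.2
gripper_force: 41.8
```

Run:
```python
from h import *
im,d,(f,cx,cy,A,p)=shot("wrist","wrist8"); st=monitor.read_state(); R=np.array(st["tcp_rot"])
print(st["tool_pos"],st["grip_width"],st["contact_force"],np.degrees(np.arctan2(R[1,1],R[0,1])))
vv,uu=np.mgrid[0:480,0:640]
W=np.stack([(uu-cx)/f*d,(vv-cy)/f*d,d],-1)@A.T+p
q=(W-st["tool_pos"])@R
k=(abs(q[...,1])<20)&(q[...,0]>26)&(q[...,0]<45)&(W[...,2]>53)&(W[...,2]<63)&(d>0)
print("frame z",np.median(W[k][:,2]),"end y",np.percentile(W[k][:,1],[99,100])-32,"x",W[k][:,0].min()/2+W[k][:,0].max()/2)
```

```text
[510.80642554 220.17745069  -0.65866431] 43.41203421543674 [ 0.57526854  0.06249622 -2.83530421] 0.9200753692826863
frame z 58.64654953744767 end y [222.30495342 222.74000162] x 510.3313042696577
```

Still hanging free, about 1 mm above the paper; I'll lower it until it touches.

Call:
arm_command(commands=[[1,0,0,0.0005,0],[1,0,0,0.001,0],[1,0,0,0.001,0],[1,0,0,0.0015,0],[1,0,0,0.0015,0],[1,0,0,0.0015,0],[1,0,0,0.0015,0],[1,0,0,0.0015,0]])

```text
clock: 11.27
tool_pos: [510.8, 220.2, -1.7]
tcp_rot: [[-0.016, 1.0, -0.0], [1.0, 0.016, 0.0], [0.0, -0.0, -1.0]]
contact_force: [-2.2, -0.1, 3.1]
grip_width: 43.5
gripper_force: 42.3
```

Call:
arm_command(commands=[[0.4,0,0,0,0],[0.35,0,0,0,0],[0.2,0,0,0,0],[0.1,0,0,0,0],[0,0,0,0,0],[0,0,0,0,0],[0,0,0,0,0],[0,0,0,0,0]])

```text
clock: 11.93
tool_pos: [510.9, 220.2, -2.1]
tcp_rot: [[-0.016, 1.0, -0.0], [1.0, 0.016, -0.0], [-0.0, -0.0, -1.0]]
contact_force: [0.1, 0.2, 0.4]
grip_width: 85.5
gripper_force: 0.0
```

Call:
arm_command(commands=[[0,0,0,-0.01,0],[0,0,0,-0.03,0],[0,0,0,-0.055,0],[0,0,0,-0.08,0],[0,0,0,-0.105,0],[0,0,0,-0.12,0],[0,0,0,-0.12,0],[0,0,0,-0.12,0]])

```text
clock: 12.6
tool_pos: [511.3, 220.4, 119.1]
tcp_rot: [[-0.016, 1.0, 0.002], [1.0, 0.016, 0.001], [0.001, 0.002, -1.0]]
contact_force: [-0.5, -0.6, -0.2]
grip_width: 85.0
gripper_force: 0.0
```

Run:
```python
from h import *
vv,uu=np.mgrid[0:480,0:640]
for n in("wrist","top","scene"):
    im,d,(f,cx,cy,A,p)=shot(n,n+"9")
    W=np.stack([(uu-cx)/f*d,(vv-cy)/f*d,d],-1)@A.T+p
    near=(np.hypot(W[...,0]-510,W[...,1]-221)<42)&(d>0)
    for a,b in((76,85),(53,63)):
        k=near&(W[...,2]>a)&(W[...,2]<b)
        if k.sum()>20: print(n,k.sum(),cv2.minAreaRect(W[k][:,:2].astype(np.float32)),np.median(W[k][:,2]))
st=monitor.read_state(); R=np.array(st["tcp_rot"]); print(st["tool_pos"],R.T@(np.array([510.6,221.7,0])-st["tool_pos"]))
cv2.imwrite("pics/c9.png",np.hstack([cv2.imread("pics/wrist9.png")[60:420,140:540]]))
```

```text
wrist 3893 ((511.22772216796875, 222.15467834472656), (32.1076774597168, 46.10982131958008), 0.8533737659454346) 80.61270383419966
wrist 2482 ((511.2678527832031, 222.06253051757812), (44.15869140625, 64.44468688964844), 1.1376924514770508) 57.72445574176365
top 236 ((511.1429138183594, 212.46302795410156), (29.362146377563477, 29.961763381958008), 0.6787647008895874) 80.10464223959241
top 267 ((511.37188720703125, 212.28375244140625), (43.02555465698242, 47.70417404174805), 0.8600634336471558) 57.52531618649368
scene 304 ((513.0000610351562, 218.6361541748047), (46.656944274902344, 32.97381591796875), 87.71675109863281) 80.04298610874304
scene 347 ((513.880615234375, 218.73593139648438), (45.94855499267578, 64.10578155517578), 0.9401775598526001) 57.319697157119776
[509.79254667 220.08517423 116.87040819] [  1.69447524   1.11924525 116.86671039]
```

View pics/c9.png

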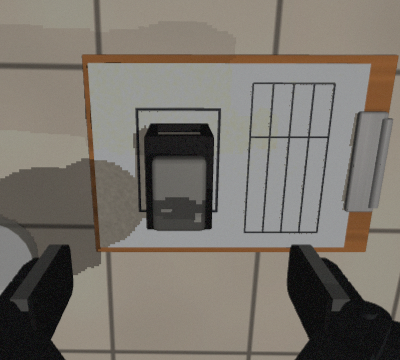

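Call:
arm_command(commands=[[0.3,0.001,0.001,0,0],[0.6,0.002,0.001,0.005,0],[1,0.002,0.001,0.015,0],[1,0.002,0.001,0.025,0],[1,0.002,0.001,0.035,0],[1,0.002,0.001,0.04,0],[1,0.002,0.001,0.04,0],[1,0.002,0.001,0.04,0]])

```text
clock: 13.42
tool_pos: [511.6, 222.0, 77.3]
tcp_rot: [[-0.016, 1.0, -0.001], [1.0, 0.016, -0.001], [-0.001, -0.001, -1.0]]
contact_force: [-0.2, -0.1, 0.6]
grip_width: -0.3
gripper_force: 0.0
```

Run:
```python
from h import *
C,_=load("wrist9"); Q=np.array([at_z(C,u,v,6) for u,v in((277,169),(360,169),(358,271),(281,271))]); print(Q.round(1),Q.mean(0))
im,d,(f,cx,cy,A,p)=shot("wrist","wrist10"); st=monitor.read_state(); R=np.array(st["tcp_rot"])
vv,uu=np.mgrid[0:480,0:640]
W=np.stack([(uu-cx)/f*d,(vv-cy)/f*d,d],-1)@A.T+p
q=(W-st["tool_pos"])@R
k=(abs(q[...,1])<30)&(abs(q[...,0])<20)&(W[...,2]>85)&(d>0)
print(st["tool_pos"],st["grip_width"],"tip z",np.percentile(W[k][:,2],[0,1,3]),q[k][:,0].min(),q[k][:,0].max())
m=k&(W[...,2]<np.percentile(W[k][:,2],3)+3); print("tip centre tool",np.percentile(q[m],[2,98],axis=0))
print("to stamp",R.T@(np.array([511.2,222.1,0])-st["tool_pos"]))
```

```text
[[479.5 263.7   6. ]
 [541.6 264.6   6. ]
 [544.  182.4   6. ]
 [481.3 181.4   6. ]] [511.63934092 223.03061499   6.        ]
[512.01347882 222.09600084  77.83005722] 0.23031971927511402 tip z [103.92220734 111.22485329 118.89431627] -11.356654394603444 19.998880927652426
tip centre tool [[  7.38354978 -12.83497719 -43.79199101]
 [ 12.4875807   12.87428042 -27.54312012]]
to stamp [ 3.26650399e-02 -8.16684336e-01  7.78300169e+01]
```

Call:
arm_command(commands=[[1,0,0,0.005,0],[1,0,0,0.012,0],[1,0,0,0.017,0],[1,0,0,0.019,0],[1,0,0,0.021,0],[1,0,0,0.023,0],[1,0,0,0.025,0],[1,0,0,0.025,0]])

```text
clock: 14.13
tool_pos: [511.6, 222.2, 53.0]
tcp_rot: [[-0.016, 1.0, -0.001], [1.0, 0.016, 0.0], [0.0, -0.001, -1.0]]
contact_force: [-1.1, -0.2, 3.9]
grip_width: 0.0
gripper_force: 2.0
```

Call:
arm_command(commands=[[1,0,0,0.001,0],[1,0,0,0.002,0],[1,0,0,0.003,0],[1,0,0,0.004,0],[1,0,0,0.005,0],[1,0,0,0.006,0],[1,0,0,0.007,0],[1,0,0,0.007,0]])

```text
clock: 14.8
tool_pos: [511.7, 222.2, 46.5]
tcp_rot: [[-0.016, 1.0, -0.0], [1.0, 0.016, 0.0], [0.0, -0.0, -1.0]]
contact_force: [-3.5, -0.1, 8.7]
grip_width: -0.2
gripper_force: 3.9
```

Call:
arm_command(commands=[[1,0,0,0.0005,0],[1,0,0,0.001,0],[1,0,0,0.001,0],[1,0,0,0.0015,0],[1,0,0,0.0015,0],[1,0,0,0.002,0],[1,0,0,0.002,0],[1,0,0,0.002,0]])

```text
clock: 15.47
tool_pos: [511.9, 222.2, 46.4]
tcp_rot: [[-0.016, 1.0, 0.0], [1.0, 0.016, 0.002], [0.002, 0.0, -1.0]]
contact_force: [-5.7, -1.8, 19.2]
grip_width: 0.0
gripper_force: 9.7
```

Call:
arm_command(commands=[[1,0,0,0,0],[1,0,0,0,0],[1,0,0,-0.003,0],[1,0,0,-0.006,0],[1,0,0,-0.01,0],[1,0,0,-0.014,0],[1,0,0,-0.02,0],[1,0,0,-0.03,0]])

```text
clock: 16.13
tool_pos: [511.5, 222.2, 73.5]
tcp_rot: [[-0.016, 1.0, -0.001], [1.0, 0.016, -0.001], [-0.001, -0.001, -1.0]]
contact_force: [-0.7, 1.3, -0.3]
grip_width: 0.2
gripper_force: 0.0
```

Call:
arm_command(commands=[[1,0,0,-0.02,0],[1,0,0,-0.04,0],[1,0,0,-0.06,0],[1,0,0,-0.075,0],[1,0,0,-0.085,0],[1,0,0,-0.09,0],[1,0,0,-0.09,0],[1,0,0,-0.09,0]])

```text
clock: 16.8
tool_pos: [511.4, 222.3, 163.4]
tcp_rot: [[-0.016, 1.0, -0.001], [1.0, 0.016, -0.0], [-0.0, -0.001, -1.0]]
contact_force: [-0.0, -1.0, 0.4]
grip_width: -0.1
gripper_force: 0.0
```

Run:
```python
from h import *
vv,uu=np.mgrid[0:480,0:640]
im,d,(f,cx,cy,A,p)=shot("wrist","wrist11")
W=np.stack([(uu-cx)/f*d,(vv-cy)/f*d,d],-1)@A.T+p
near=(np.hypot(W[...,0]-510,W[...,1]-221)<42)&(d>0)
for a,b in((65,90),(53,63)):
    k=near&(W[...,2]>a)&(W[...,2]<b)
    if k.sum()>20: print(k.sum(),cv2.minAreaRect(W[k][:,:2].astype(np.float32)),np.median(W[k][:,2]))
st=monitor.read_state(); print(st["clock"],st["tool_pos"],st["contact_force"])
```

```text
2807 ((511.2606201171875, 222.73013305664062), (31.943466186523438, 45.29998779296875), 1.336630940437317) 80.56985267364777
1830 ((511.2832946777344, 222.35665893554688), (44.045623779296875, 63.90988540649414), 0.9462879300117493) 57.65774357100648
16.85 [511.14969369 222.15268575 163.01960624] [ 0.23715177 -0.22206419 -0.88444791]
```

View pics/wrist11.png

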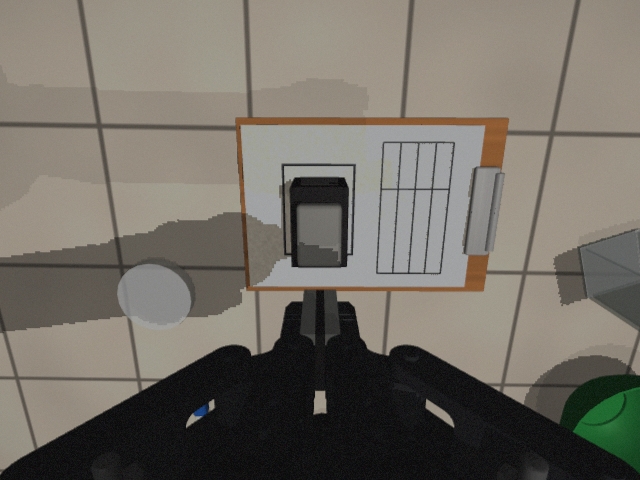

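The stamp (px ~320,222) stands inside the box (lines 283–355 × 165–255). Its handle is back up at z≈80.6 and the gripper is clear.

```bash
python3 -c "
from workcell import ticket
print(ticket.sign_off())"
```

```text
the job is handed in; nothing more can be done
None
```

The stamp is standing in the printed box, about 1 mm off centre and 1° or less off square by my measurements; I pressed its handle to the stop (force rose to 19 N), it sprang back up, and the job is handed in with no verdict returned. My first grasp closed on the handle because the fingertips sit about 36 mm further back than the text says, but I opened before lifting and then gripped the frame.

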